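Zero a pen probe and hold it square on the ringed spot of a tilted panel

TASK

Lift the pen probe out of its stand and zero it: press its sprung nose gently down on the middle of the bare steel reference disc with the probe upright, about half way in, for a second. Then carry it to the tilted white panel and press the nose just as gently, about half way in, inside the ring mark, with the probe square to the panel's face. Finish while holding it there, still gripped and pressed on the spot; do not tip the panel or disturb the other things on the desk.

Things in the scene. Friction and masses are not known exactly. Their poses are not given: they have to be found in the camera images.
- probe: Pen probe, 136 mm long, about 0.14 kg, upright in its stand, nose down. Origin on its axis where the nose comes out of the barrel; z runs up the axis to the top end. Barrel 22 mm thick, z = 0 to 45 mm; collar 34 mm, z = 45 to 50 mm, rests on the stand; square grip section 24 x 24 mm, z = 50 to 116 mm, flats facing x and y; black end to 120 mm. Loose in the stand: pull straight up.
- probe_grip (a point): Good place to grip the probe: on its axis in its square section, 85 mm above its origin and 101 mm above the tip of its nose. Axes as the probe's.
- nose (a joint): The probe's sprung nose, how far it is pushed in: 0 fully out, 0.012 m fully in. It pushes back with about 0.4 N at first touch plus 0.35 N per mm (about 2.5 N at half way); beyond 12 mm it is solid.
- nose_tip (a point): Outermost point of the probe's rounded steel nose (8 mm in diameter). 16 mm below the probe's origin on its axis while the nose is out; it moves with the nose. Axes as the probe's.
- stand: Fixed probe stand: dark base 76 x 76 x 10 mm with a grey square post 46 x 46 mm that ends 75 mm above the desk, with an upright hole 26 mm wide and 65 mm deep. Origin in the middle of its underside, z up. The probe's barrel and nose reach 61 mm down into it.
- zero_disc: Fixed round reference disc of bare steel, flat top 58 mm in diameter, 20 mm high, with a 68 mm foot. Origin in the middle of its underside, z up; the middle of the top is 20 mm above it.
- panel: White sample panel 100 x 104 x 5 mm on a tilting table, stiff hinge; 5 mm high corner clips. Origin on the hinge below its low edge; z is the face's normal (face at z = 13 mm, x = 8 to 108 mm), x points up the slope of 0.15 to 0.5 rad, low side near the robot, yaw up to 0.4 rad. Marks in thin black lines: ring (the spot), 22 mm, at x = 76, y = 24 mm; square at 36, 22; cross at 76, -24.
- spot (a point): Centre of the ring mark on the panel's face. z is the normal of the face, x points up the slope.
- v_block: Steel V block 45 x 40 x 32 mm, loose; leave it alone. Origin in the middle of its underside.
- sample_shaft: Stepped steel shaft 110 mm long, 25 mm thick, lying; leave it alone. Origin below its middle, its axis is y.
- loupe: Black eyepiece magnifier, 39 mm in diameter, 38 mm high; leave it alone. Origin in the middle of its underside.
- gauge_block: Small steel block 35 x 18 x 9 mm; leave it alone. Origin in the middle of its underside.
- ring_a: Turned steel ring 62 mm in diameter, 16 mm high; leave it alone. Origin in the middle of its underside.
There are look-alikes about, which are no part of the job. There is more than one size of the probe; the job needs the smallest.

How it is judged:
By the outcome, as a careful person would: the job done as asked, in the order asked, and still so for the second after the job is handed in, while the arm keeps its last pose, push and grip.
It also fails if it takes over 56 s, if anything falls off the work surface, if the arm or the gripper's body presses on something with over 40 N, if the wrist force passes 120 N, or if a joint passes its speed limit or range.

ROBOT

A 6-joint arm with a two-finger parallel gripper is mounted at the origin on a cart in front of the work surface, level with it; the furniture and walls round the work are solid. World frame = base frame: x ahead of the robot, y to its left, z up, the work surface at z = 0. Lengths are in m, angles in rad, forces in N, time in s.
With the tool pointing down it reaches from about 0.275 to 0.825 m from the base axis. Payload 4.9 kg.
Tool frame: the origin (TCP) lies midway between the tips of the shut fingers; the grasp point (between the pads) lies 19 mm behind it (arm.hold_point_z is the distance from the TCP to the grasp point, in m); z points along the fingers, y is the line along which they close (so a half turn about z gives the same grasp; the last joint's range is limited). The gripper opens to 85 mm and grips with 20 to 120 N. Pads are 22 mm wide; open, the fingers measure 114 mm over their backs; the gripper's body (76 mm by 85 mm) begins 54 mm behind the grasp point. The pads swing forward as they close: fully open they stand 13 mm farther back than shut.
Start: joints at [-1.394, 0.326, -0.193, 1.052, 0, 1.437], TCP at [0.168, -0.524, 0.196] pointing down, gripper open.
Joint ranges: [-2.65, 2.65], [-0.97, 1.79], [-1.3, 1.35], [-1.93, 2.1], [-1.47, 1.37], [-3.14, 3.14]. Speed limits (rad/s): [2.57, 2.57, 3.14, 3.14, 3.14, 3.14].

INTERFACE

Orientations are given as a unit quaternion [w, x, y, z].
In Python, from bench import readout, viewer, order, arm gives the robot as it stands.
- The arm moves only by the shell command python3 -m jog 'ROWS' [OPENING]. ROWS is JSON, a list of rows, each a list of 2 entries, a list of its own where there are three numbers: the shift along the tool's x, y, z in m, then the turn, a rotation vector about the tool's x, y, z in degrees. In form: [[[tx, ty, tz], [rx, ry, rz]], ...]. A call has exactly 5 rows; each row shifts and turns the commanded pose from where the row before left it, along the tool's axes as they then stand; what a row does not reach is not made up. A row lasts 1/10 s, in which the tool goes at most 50 mm and 8.59 degrees, less where a joint would pass 70% of its speed; a pose out of reach is approached as far as the arm can. A call is refused whole if a number of a shift passes 0.05 or a number of a turn 8.59, either way. A call with a gripper value outside its range is refused whole. OPENING is the opening, from -1 (shut) to 1 (fully open), set as the call begins (- or left out, the last holds). The fingers move at their own pace and stop on an object; the grip force is fixed at half the most. Time passes only in rows, so rows that do not move let the fingers close, or fill a call up. It gives the time, the measured TCP pose, the force, the opening and the grip force at its end, in the units of the state.
- readout.read_state(): the state, without advancing time (a new reading comes with each control period).
- viewer.get_image(name): name is "scene" or "top" or "wrist"; returns the picture (400x640x3 uint8, red, green, blue); there is no depth.
- viewer.get_calibration(name): a dict with "intrinsics" (3x3 intrinsics, pixels), "extrinsics" (4x4, takes a point from world to camera coordinates); the wrist camera has in their place "tool_from_camera" (4x4, takes a point from camera to tool coordinates, whose origin is the TCP and whose axes are the flange's). Camera axes: x right, y down, z forward; pixel columns grow to the right and rows downward; lengths in m; the calibration is good to about 2 mm. The wrist camera is an equidistant fisheye: a pixel r from the principal point sees the ray r / f radians off the axis. A picture is of the moment at which its call begins: read the wrist's pose just before it. get_calibration takes no time and is no camera call.
- order.hand_in(): hands the job in; it is judged then, once.
The state is a dict: "clock": time; "q": joint angles; "joint_velocities": joint speeds; "joint_efforts": joint torques, N m; "tcp_pos": TCP position; "tool_rot": TCP orientation; "force": force on the tool from outside, world axes, zero at the start; "wrist_torque": the same for the moment, N m; "grip_width": finger opening in m; "grip_force": force on a finger pad.
Only numpy, scipy, OpenCV 4.12 (cv2) and the standard library are available. Lean on these libraries where they do the work, as an engineer would, in place of code of your own. Each camera call takes 0.05 s, during which the arm holds its last target. There are 200 camera calls.

## Working session

There is one attempt and no reset: what is moved stays moved. The work goes in short steps, Python scripts to look and compute and a shell command to move; the robot and the scene stay as the last step left them, time stands still between calls to the robot, and variables do not carry over. Pictures are saved under pics/ and viewed, at most 10 in all, crops included, and the job is handed in when it is done.

```bash
mkdir -p pics; ls
python3 - <<'E'
from bench import readout, viewer, arm
import cv2, numpy as np
print(readout.read_state())
print([a for a in dir(arm) if a[0]!='_'])
for n in ("scene","top","wrist"):
    im=viewer.get_image(n); cv2.imwrite(f"pics/{n}0.png",im[:,:,::-1])
    print(n,{k:np.round(v,4).tolist() if not isinstance(v,str) else v for k,v in viewer.get_calibration(n).items()})
E
```

```text
pics
{'clock': 0.0, 'q': array([-1.39414017e+00,  3.26948836e-01, -1.93565485e-01,  1.05198676e+00,
       -6.02976823e-06,  1.43657750e+00]), 'joint_velocities': array([ 1.42047313e-04, -6.05822688e-05,  7.28903180e-04,  1.61073898e-04,
        1.12267603e-04, -6.94029390e-05]), 'joint_efforts': array([ 5.35283343e-04, -4.43401515e+01,  2.62439167e+01,  1.53474463e-02,
       -1.60024829e-04,  1.51623844e-06]), 'tcp_pos': array([ 0.16812844, -0.52301425,  0.19490616]), 'tool_rot': array([-8.52122748e-04,  9.87943537e-01,  1.54812280e-01, -2.10991813e-05]), 'force': array([ 0.12638013, -0.0173208 ,  0.08976259]), 'wrist_torque': array([ 0.00059879, -0.04221348,  0.01359481]), 'grip_force': 0.0, 'grip_width': 0.08547304759327506}
['Unreachable', 'hold_point_z']
scene {'intrinsics': [[500.3132, 0.0, 320.2694], [0.0, 500.3132, 197.0329], [0.0, 0.0, 1.0]], 'extrinsics': [[0.4143, -0.91, -0.0146, -0.2851], [-0.3806, -0.1586, -0.911, 0.3051], [0.8268, 0.383, -0.412, 0.9354], [0.0, 0.0, 0.0, 1.0]]}
top {'intrinsics': [[479.0485, 0.0, 312.3104], [0.0, 479.0485, 204.0205], [0.0, 0.0, 1.0]], 'extrinsics': [[-0.0246, -0.9996, -0.0145, -0.0336], [-0.9828, 0.0269, -0.1826, 0.5529], [0.1829, 0.0098, -0.9831, 1.2159], [0.0, 0.0, 0.0, 1.0]]}
wrist {'intrinsics': [[309.7069, 0.0, 318.9492], [0.0, 309.7069, 198.7432], [0.0, 0.0, 1.0]], 'tool_from_camera': [[0.0002, -0.9624, -0.2717, 0.069], [1.0, -0.0001, 0.0011, 0.0], [-0.0011, -0.2717, 0.9624, -0.1778], [0.0, 0.0, 0.0, 1.0]]}
```

View pics/scene0.png

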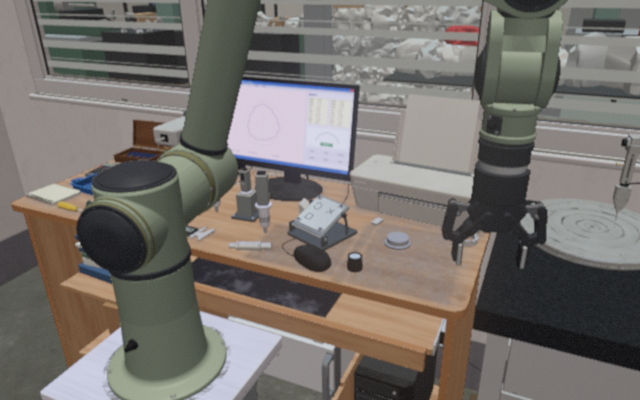

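View pics/top0.png

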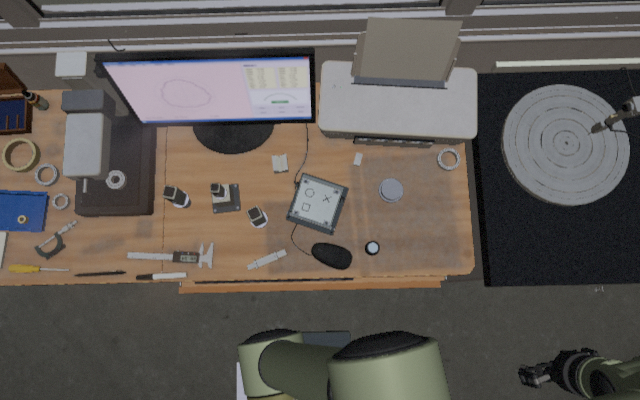

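Candidates for the probe in the top view are (175,196), (222,192) on a dark base, and (258,216). The disc candidates are (391,190) and (447,159), the second a ring. Next, one close crop.

Run:
```python
import cv2, numpy as np
t=cv2.imread('pics/top0.png');s=cv2.imread('pics/scene0.png')
a=cv2.resize(t[150:240,150:410],(780,270),interpolation=cv2.INTER_CUBIC)
b=cv2.resize(s[160:270,200:430],(690,330),interpolation=cv2.INTER_CUBIC)
b=cv2.copyMakeBorder(b,0,0,0,90,0)
cv2.imwrite('pics/crop1.png',np.vstack([a,b]))
```

```text
(no output)
```

View pics/crop1.png

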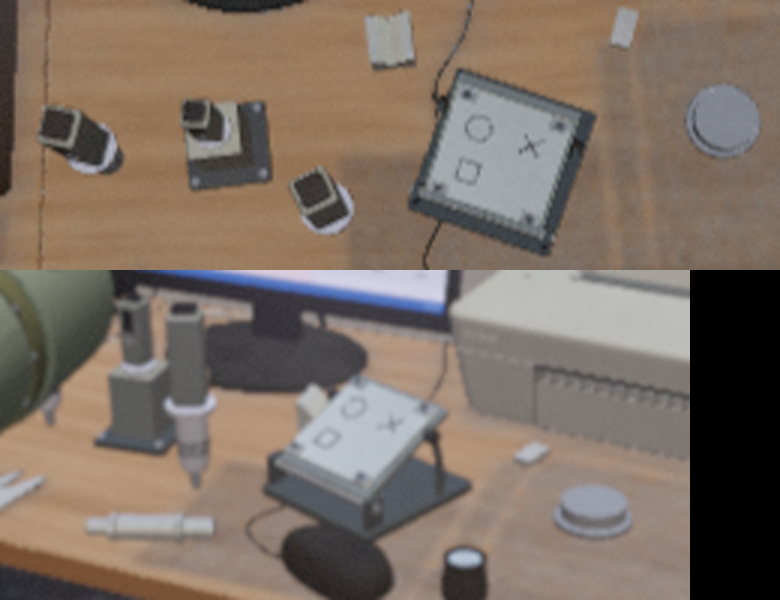

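The wanted probe is the small one in the post stand, with its top end at top (216,186). The free-standing ones at (175,196) and (258,216) are bigger. The disc is at (391,190), and the panel ring at top (310,193), scene (318,206). Next I work out positions.

```bash
cat > h.py <<'E'
import numpy as np, cv2
from scipy.spatial.transform import Rotation as R
from bench import viewer, readout
def cam(n):
    c=viewer.get_calibration(n); K=np.array(c['intrinsics']); E=np.array(c['extrinsics']); return K,E
def ray(n,px):
    K,E=cam(n); d=np.linalg.inv(K)@[px[0],px[1],1]; Rt=E[:3,:3]
    o=-Rt.T@E[:3,3]; d=Rt.T@d; return o,d/np.linalg.norm(d)
def onz(od,z):
    o,d=od; return o+d*(z-o[2])/d[2]
def tri(rays):
    A=0;b=0
    for o,d in rays:
        P=np.eye(3)-np.outer(d,d); A=A+P; b=b+P@o
    p=np.linalg.solve(A,b); return p,[np.linalg.norm((np.eye(3)-np.outer(d,d))@(p-o)) for o,d in rays]
def toolT(s=None):
    s=s or readout.read_state(); T=np.eye(4); q=s['tool_rot']; T[:3,:3]=R.from_quat([q[1],q[2],q[3],q[0]]).as_matrix(); T[:3,3]=s['tcp_pos']; return T
def wray(T,px):
    c=viewer.get_calibration('wrist'); K=np.array(c['intrinsics']); X=T@np.array(c['tool_from_camera'])
    u=(np.array(px)-K[:2,2])/K[0,0]; r=np.linalg.norm(u)+1e-12
    d=np.r_[np.sin(r)*u/r,np.cos(r)]; return X[:3,3],X[:3,:3]@d
def wpix(T,p):
    c=viewer.get_calibration('wrist'); K=np.array(c['intrinsics']); X=T@np.array(c['tool_from_camera'])
    v=np.linalg.inv(X)@np.r_[p,1]; r=np.hypot(v[0],v[1]); th=np.arctan2(r,v[2]); return K[:2,2]+K[0,0]*th*v[:2]/r
def pix(n,p):
    K,E=cam(n); v=E[:3,:3]@p+E[:3,3]; v=K@v; return v[:2]/v[2]
E
python3 - <<'E'
from h import *
np.set_printoptions(precision=4,suppress=True)
C=lambda x,y:(150+x/3,150+y/3)
S=lambda x,y:(200+x/3,160+(y-270)/3)
print('probe top',onz(ray('top',C(196,108)),.15))
for c in [(190,186),(269,181),(265,102)]: print('base',onz(ray('top',C(*c)),.01))
for c in [(192,157),(241,153),(238,102)]: print('post',onz(ray('top',C(*c)),.075))
print('disc',onz(ray('top',C(726,118)),.02), onz(ray('scene',S(595,504)),.02))
M=[('ring',(479,128),(354,407)),('sq',(468,172),(327,438)),('x',(531,146),(391,424))]
P={}
for n,a,b in M: P[n],e=tri([ray('top',C(*a)),ray('scene',S(*b))]); print(n,P[n],e)
x=P['ring']-P['sq']; y=P['ring']-P['x']; print(np.linalg.norm(x),np.linalg.norm(y))
z=np.cross(x,y); z/=np.linalg.norm(z); print('n',z, np.arccos(z[2]), 'yaw',np.arctan2(-z[1],-z[0]))
for nm,c,zz in [('lure1',(75,160),0),('lure2',(330,222),0),('lure1 top',(62,125),.17),('lure2top',(315,186),.17)]: print(nm,onz(ray('top',C(*c)),zz))
E
```

```text
probe top [0.5849 0.1882 0.15  ]
base [0.5446 0.2231 0.01  ]
base [0.5473 0.1511 0.01  ]
base [0.6211 0.155  0.01  ]
post [0.5588 0.2074 0.075 ]
post [0.5611 0.1648 0.075 ]
post [0.6066 0.1677 0.075 ]
disc [ 0.5922 -0.2652  0.02  ] [ 0.5855 -0.2712  0.02  ]
ring [ 0.5782 -0.0431  0.0749] [np.float64(0.0011857019076906587), np.float64(0.001185701907690597)]
sq [ 0.5428 -0.0323  0.0576] [np.float64(0.001236598186102065), np.float64(0.0012365981861020498)]
x [ 0.5611 -0.0875  0.0737] [np.float64(0.00089708194210744), np.float64(0.000897081942107309)]
0.04084575006073727 0.04758860494461022
n [-0.4026  0.1318  0.9058] 0.43742242560596084 yaw -0.31629806208676736
lure1 [0.5736 0.3319 0.    ]
lure2 [0.5096 0.0969 0.    ]
lure1 top [0.5693 0.2917 0.17  ]
lure2top [0.514  0.0881 0.17  ]
```

```bash
python3 -m jog '[[[0.03,-0.027,-0.021],[0,0,0]],[[0.03,-0.027,-0.021],[0,0,0]],[[0.03,-0.027,-0.021],[0,0,0]],[[0.03,-0.027,-0.021],[0,0,0]],[[0.03,-0.027,-0.021],[0,0,0]]]' 1
python3 -m jog '[[[0.031,-0.0275,0],[0,0,0]],[[0.031,-0.0275,0],[0,0,0]],[[0.031,-0.0275,0],[0,0,0]],[[0.031,-0.0275,0],[0,0,0]],[[0.031,-0.0275,0],[0,0,0]]]'
python3 - <<'E'
from h import *
s=readout.read_state(); print(s['q'])
cv2.imwrite('pics/w1.png',viewer.get_image('wrist')[:,:,::-1]); np.save('w1.npy',toolT(s))
E
```

```text
clock: 0.65
tcp_pos: [0.2701, -0.3476, 0.3013]
tool_rot: [-0.0, 0.988, 0.155, 0.0]
force: [0.7, -0.5, 0.5]
grip_width: 0.0855
grip_force: 0.0
clock: 1.15
tcp_pos: [0.3757, -0.1693, 0.3006]
tool_rot: [0.0, 0.988, 0.155, 0.0]
force: [1.4, -0.5, -0.5]
grip_width: 0.0852
grip_force: 0.0
[-6.02989054e-01  1.06744402e-02 -3.09166198e-01  1.25086913e+00
 -4.81716758e-05  2.22804214e+00]
```

```bash
python3 -m jog '[[[0,0,0],[0,0,-8.2]],[[0,0,0],[0,0,-8.2]],[[0,0,0],[0,0,-8.2]],[[0,0,0],[0,0,-8.2]],[[0,0,0],[0,0,-8.2]]]' | grep -E 'clock|tcp|rot'
python3 -m jog '[[[0,0,0],[0,0,-8.2]],[[0,0,0],[0,0,-8.2]],[[0,0,0],[0,0,-8.2]],[[0,0,0],[0,0,-8.2]],[[0.0348,0.0219,0],[0,0,0]]]' | grep -E 'clock|tcp|rot'
python3 - <<'E'
from h import *
s=readout.read_state()
cv2.imwrite('pics/w2.png',viewer.get_image('wrist')[:,:,::-1]); np.save('w2.npy',toolT(s))
E
python3 -m jog '[[[0.0348,0.0219,0],[0,0,0]],[[0.0348,0.0219,0],[0,0,0]],[[0.0348,0.0219,0],[0,0,0]],[[0.0348,0.0219,0],[0,0,0]],[[0.0348,0.0219,0],[0,0,0]]]' | grep -E 'clock|tcp|rot'
python3 -m jog '[[[0.0348,0.0219,0],[0,0,0]],[[0.0348,0.0219,0],[0,0,0]],[[0.0348,0.0219,0],[0,0,0]],[[0.0348,0.0219,0],[0,0,0]],[[0,0,0],[0,0,0]]]'
python3 - <<'E'
from h import *
s=readout.read_state(); print(s['q'])
cv2.imwrite('pics/w3.png',viewer.get_image('wrist')[:,:,::-1]); np.save('w3.npy',toolT(s))
a=[cv2.resize(cv2.imread(f'pics/w{i}.png'),(400,250),interpolation=cv2.INTER_AREA) for i in (1,2)]
cv2.imwrite('pics/crop2.png',np.vstack([np.hstack(a),cv2.resize(cv2.imread('pics/w3.png')[50:330],(800,350))]))
E
```

```text
clock: 1.7
tcp_pos: [0.375, -0.1709, 0.3005]
tool_rot: [-0.0, 0.87, 0.494, -0.0]
clock: 2.2
tcp_pos: [0.3953, -0.1381, 0.3005]
tool_rot: [0.0, 0.699, 0.716, -0.001]
clock: 2.75
tcp_pos: [0.5012, 0.0429, 0.3005]
tool_rot: [-0.0, 0.697, 0.717, -0.0]
clock: 3.25
tcp_pos: [0.5857, 0.1867, 0.2987]
tool_rot: [-0.001, 0.695, 0.719, -0.0]
force: [0.5, 0.8, 0.3]
grip_width: 0.0853
grip_force: 0.0
[1.87907039e-01 4.14309358e-01 1.97749836e-01 1.35547209e+00
 1.25292763e-03 1.72588707e+00]
```

View pics/crop2.png

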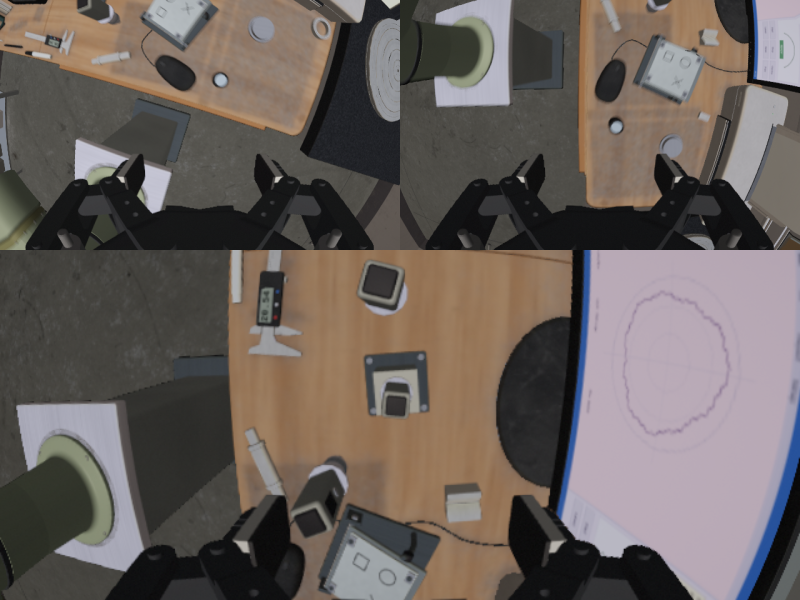

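w3 shows the stand base with corners at (366..430, 351..415) and the probe top at about (397,405) in the crop. The ring, square and disc are also visible in w1 and w2. Next I refine the positions using all views.

Run:
```python
from h import *
np.set_printoptions(precision=4,suppress=True)
T={i:np.load(f'w{i}.npy') for i in (1,2,3)}
W=lambda x,y:(x*.8,(y-250)*.8+50)
print('probe top',onz(wray(T[3],W(397,404)),.15))
b=[onz(wray(T[3],W(*c)),.01) for c in [(366,355),(426,351),(430,411),(369,415)]]
print('base',np.mean(b,0)); 
for i in range(4):
    d=b[(i+1)%4]-b[i]; print(np.degrees(np.arctan2(d[1],d[0])), np.linalg.norm(d))
# disc and panel crops in w1,w2,w3, rectangles around the predicted pixels
P=[np.array(p) for p in ([.592,-.266,.02],[.5782,-.0431,.0749],[.5428,-.0323,.0576],[.5611,-.0875,.0737])]
for i in (1,2,3): print(i,[wpix(T[i],p) for p in P])
tiles=[]
for i,k in ((1,0),(2,0),(1,1),(2,1),(3,1)):
    im=cv2.imread(f'pics/w{i}.png'); u,v=wpix(T[i],P[k]).astype(int); x0=max(0,u-32);y0=min(max(0,v-35),330)
    print(i,k,x0,y0); tiles.append(cv2.resize(im[y0:y0+70,x0:x0+64],(256,280),interpolation=cv2.INTER_CUBIC))
tiles.append(tiles[0]*0)
cv2.imwrite('pics/crop3.png',np.vstack([np.hstack(tiles[:3]),np.hstack(tiles[3:])]))
```

```text
probe top [0.584  0.1917 0.15  ]
base [0.5841 0.1902 0.01  ]
5.693916172859089 0.07219583715815037
-83.54863831678536 0.07407380082044536
-174.2346555715788 0.07553136654952426
93.87413394721182 0.0741989116850885
1 [array([423.534 ,  47.6309]), array([274.4758,  -4.0339]), array([260.5143,  21.0412]), array([302.4689,  15.3115])]
2 [array([433.6581, 239.4235]), array([454.4974, 102.8399]), array([427.0299,  92.8904]), array([441.0675, 133.6267])]
3 [array([314.9937, 377.3935]), array([309.5209, 311.3439]), array([288.0556, 298.8661]), array([298.7531, 331.4056])]
1 0 391 12
2 0 401 204
1 1 242 0
2 1 422 67
3 1 277 276
```

View pics/crop3.png

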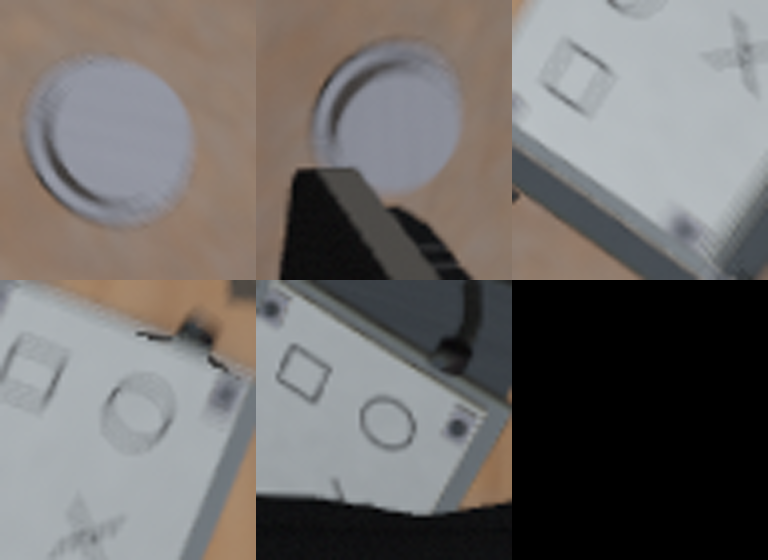

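```bash
python3 -m jog '[[[0.0035,-0.0015,0.025],[0,0,-2]],[[0,0,0.025],[0,0,0]],[[0,0,0.025],[0,0,0]],[[0,0,0.02],[0,0,0]],[[0,0,0],[0,0,0]]]'
python3 - <<'E'
from h import *
np.set_printoptions(precision=4,suppress=True)
s=readout.read_state(); T=toolT(s); print(T)
im=viewer.get_image('wrist')[:,:,::-1]; cv2.imwrite('pics/w4.png',im); np.save('w4.npy',T)
for p in ([.584,.19,.15],[.584,.19,.075],[.584,.19,.01]): print(wpix(T,p))
cv2.imwrite('pics/crop4.png',cv2.resize(im[130:400,200:440],(720,600*270*3//810//1),interpolation=cv2.INTER_CUBIC))
print(cv2.imread('pics/crop4.png').shape)
E
```

```text
clock: 3.8
tcp_pos: [0.5801, 0.1848, 0.2028]
tool_rot: [-0.002, 0.685, 0.729, -0.003]
force: [-0.3, 0.3, -0.1]
grip_width: 0.0852
grip_force: 0.0
[[-0.0618  0.9981 -0.006   0.5801]
 [ 0.9981  0.0618 -0.0014  0.1848]
 [-0.0011 -0.0061 -1.      0.2028]
 [ 0.      0.      0.      1.    ]]
[324.4509 196.9039]
[323.6613 176.9904]
[323.2195 166.0157]
(600, 720, 3)
```

View pics/crop4.png

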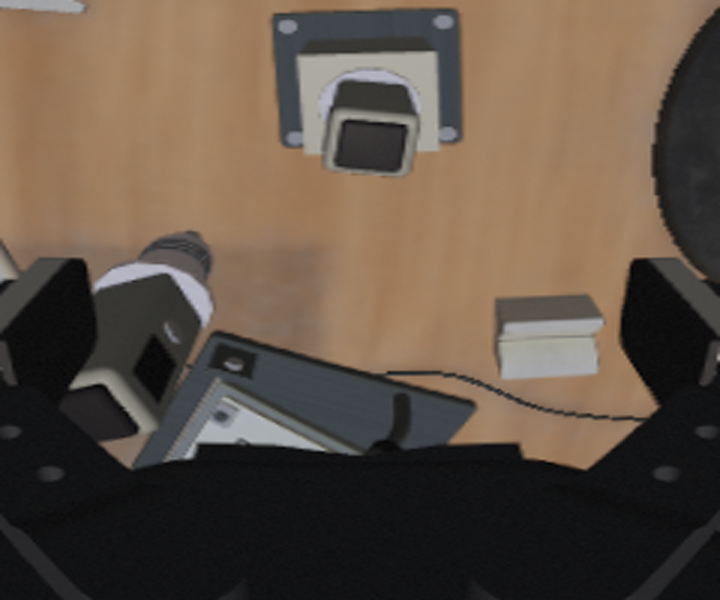

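Run:
```python
from h import *
np.set_printoptions(precision=4,suppress=True)
s=readout.read_state(); T=toolT(s); print(T[:3,3])
im=cv2.imread('pics/w4.png'); T4=np.load('w4.npy')
g=cv2.cvtColor(im,cv2.COLOR_BGR2GRAY)[160:215,295:350]
# dark end face
m=(g<75).astype(np.uint8)
cs,_=cv2.findContours(m,cv2.RETR_EXTERNAL,cv2.CHAIN_APPROX_NONE)
for c in cs:
    if cv2.contourArea(c)<60: continue
    r=cv2.minAreaRect(c); print(r)
    b=cv2.boxPoints(r)+[295,160]; p=np.array([onz(wray(T4,q),.15) for q in b]); print(b,p.mean(0))
    for i in range(4):
        d=(p[(i+1)%4]-p[i])@T4[:3,:3]; print(np.linalg.norm(d),np.degrees(np.arctan2(d[1],d[0])))
p=np.array([onz(wray(T4,(200+x/3,130+y/2.2222)),.15) for x,y in [(335,111),(417,120),(410,175),(324,168)]]); print(p.mean(0))
for i in range(4):
    d=(p[(i+1)%4]-p[i])@T4[:3,:3]; print(np.linalg.norm(d),np.degrees(np.arctan2(d[1],d[0])))
q=np.array([onz(wray(T4,(200+x/3,130+y/2.2222)),.01) for x,y in [(273,14),(459,9),(462,142),(281,147)]]); print('base',q.mean(0))
```

```text
[0.5814 0.1852 0.2048]
((28.123077392578125, 35.015384674072266), (22.326250076293945, 21.830114364624023), 7.125016689300537)
[[310.6923 204.4615]
 [313.4    182.8   ]
 [335.5538 185.5692]
 [332.8462 207.2308]] [0.5829 0.1914 0.15  ]
0.017417979561699992 7.2057700987004525
0.01707778729448443 97.17986192533303
0.017466970569725886 -173.8832620779739
0.01740981022692425 -82.66878382181783
((29.226028442382812, 13.397260665893555), (28.09185028076172, 14.249490737915039), 2.12109637260437)
[[309.926  179.9973]
 [310.4534 165.7575]
 [338.526  166.7973]
 [337.9986 181.037 ]] [0.5826 0.2084 0.15  ]
0.01101943492660923 2.421354560746876
0.021197269822916733 92.0043602741995
0.011032841289113644 -178.72186944494942
0.02141731390505406 -87.96135998187673
((2.0, 15.0), (30.0, 4.0), 90.0)
[[295. 160.]
 [299. 160.]
 [299. 190.]
 [295. 190.]] [0.562  0.2058 0.15  ]
0.003021189047809134 90.2705754861853
0.023307664703515175 -179.18734567124082
0.0030891101970172883 -90.03088086118142
0.023324657640512225 0.9790058193551344
[0.5834 0.1917 0.15  ]
0.021110352315381532 98.49454166177736
0.01990657948050999 -175.7427706319759
0.02252263486189961 -83.55138284901962
0.02065636684673598 8.292177512670442
base [0.5836 0.1906 0.01  ]
```

```bash
python3 -m jog '[[[0.006,0.002,0],[0,0,7]],[[0,0,0.02],[0,0,0]],[[0,0,0.02],[0,0,0]],[[0,0,0.02],[0,0,0]],[[0,0,0],[0,0,0]]]'
python3 -m jog '[[[0,0,0],[0,0,0]],[[0,0,0],[0,0,0]],[[0,0,0],[0,0,0]],[[0,0,0],[0,0,0]],[[0,0,0],[0,0,0]]]'
python3 - <<'E'
from h import *
np.set_printoptions(precision=4,suppress=True)
T=toolT(); print(T, T[:3,:3].T@(np.array([.5832,.1912,.096])-T[:3,3]))
E
```

```text
clock: 4.35
tcp_pos: [0.5833, 0.1918, 0.1448]
tool_rot: [-0.001, 0.728, 0.686, -0.001]
force: [-0.7, 0.2, -0.6]
grip_width: 0.0855
grip_force: 0.0
clock: 4.85
tcp_pos: [0.5847, 0.1927, 0.1462]
tool_rot: [0.0, 0.728, 0.686, 0.0]
force: [0.3, 1.3, 0.2]
grip_width: 0.0856
grip_force: 0.0
[[ 0.0591  0.9982  0.0008  0.5847]
 [ 0.9982 -0.0591  0.0002  0.1927]
 [ 0.0002  0.0008 -1.      0.1462]
 [ 0.      0.      0.      1.    ]] [-0.0016 -0.0015  0.0502]
```

```bash
python3 -m jog '[[[-0.001,-0.001,0.015],[0,0,0]],[[0,0,0.015],[0,0,0]],[[0,0,0.012],[0,0,0]],[[0,0,0.008],[0,0,0]],[[0,0,0],[0,0,0]]]'
python3 -m jog '[[[0,0,0],[0,0,0]],[[0,0,0],[0,0,0]],[[0,0,0],[0,0,0]],[[0,0,0],[0,0,0]],[[0,0,0],[0,0,0]]]' -1
python3 -m jog '[[[0,0,0],[0,0,0]],[[0,0,0],[0,0,0]],[[0,0,0],[0,0,0]],[[0,0,0],[0,0,0]],[[0,0,0],[0,0,0]]]'
python3 - <<'E'
from h import *
np.set_printoptions(precision=4,suppress=True)
for i in range(1): print(toolT(),readout.read_state()['wrist_torque'])
E
```

```text
clock: 5.35
tcp_pos: [0.5825, 0.1915, 0.0944]
tool_rot: [-0.001, 0.728, 0.686, -0.001]
force: [-0.0, 0.0, -0.1]
grip_width: 0.0852
grip_force: 0.0
clock: 5.85
tcp_pos: [0.5835, 0.1918, 0.0964]
tool_rot: [0.0, 0.728, 0.686, 0.0]
force: [-1.0, -0.1, 3.4]
grip_width: 0.0228
grip_force: 60.1
clock: 6.35
tcp_pos: [0.5836, 0.1918, 0.0964]
tool_rot: [0.0, 0.728, 0.686, 0.0]
force: [-2.0, -0.1, 5.3]
grip_width: 0.0225
grip_force: 60.3
[[ 0.0591  0.9983  0.0007  0.5836]
 [ 0.9983 -0.0591  0.0002  0.1918]
 [ 0.0003  0.0007 -1.      0.0964]
 [ 0.      0.      0.      1.    ]] [ 0.0329  0.4503 -0.0145]
```

```bash
python3 -m jog '[[[0,0,-0.005],[0,0,0]],[[0,0,-0.015],[0,0,0]],[[0,0,-0.02],[0,0,0]],[[0,0,-0.02],[0,0,0]],[[0,0,-0.02],[0,0,0]]]'
python3 -m jog '[[[0,0,-0.03],[0,0,0]],[[0,0,-0.03],[0,0,0]],[[0,0,-0.03],[0,0,0]],[[0,0,-0.01],[0,0,0]],[[0,0,0],[0,0,0]]]'
python3 -m jog '[[[0,0,0],[0,0,0]],[[0,0,0],[0,0,0]],[[0,0,0],[0,0,0]],[[0,0,0],[0,0,0]],[[0,0,0],[0,0,0]]]'
python3 - <<'E'
from h import *
np.set_printoptions(precision=4,suppress=True)
s=readout.read_state();T=toolT(s); print(T)
w=viewer.get_image('wrist')[:,:,::-1];t=viewer.get_image('scene')[:,:,::-1]
cv2.imwrite('pics/w5.png',w);cv2.imwrite('pics/s5.png',t);np.save('w5.npy',T)
print(wpix(T,T[:3,3]+T[:3,2]*.082),pix('scene',T[:3,3]+T[:3,2]*.082))
u,v=pix('scene',T[:3,3]+T[:3,2]*.082).astype(int)
cv2.imwrite('pics/crop5.png',np.hstack([cv2.resize(w[100:340,220:420],(400,480)),cv2.resize(t[v-90:v+30,u-50:u+50],(400,480))]))
E
```

```text
clock: 6.85
tcp_pos: [0.5831, 0.1916, 0.176]
tool_rot: [-0.0, 0.728, 0.686, -0.0]
force: [0.3, 0.1, -1.2]
grip_width: 0.0227
grip_force: 59.5
clock: 7.35
tcp_pos: [0.5843, 0.1918, 0.2767]
tool_rot: [0.001, 0.728, 0.686, 0.001]
force: [0.3, -0.2, -1.9]
grip_width: 0.0224
grip_force: 59.6
clock: 7.85
tcp_pos: [0.5832, 0.1917, 0.2752]
tool_rot: [-0.0, 0.728, 0.686, -0.0]
force: [0.5, -0.1, -1.1]
grip_width: 0.0225
grip_force: 59.6
[[ 0.0592  0.9982 -0.0008  0.5832]
 [ 0.9982 -0.0592 -0.0001  0.1917]
 [-0.0002 -0.0008 -1.      0.2752]
 [ 0.      0.      0.      1.    ]]
[318.6529 193.4882] [242.0271 153.358 ]
```

View pics/crop5.png

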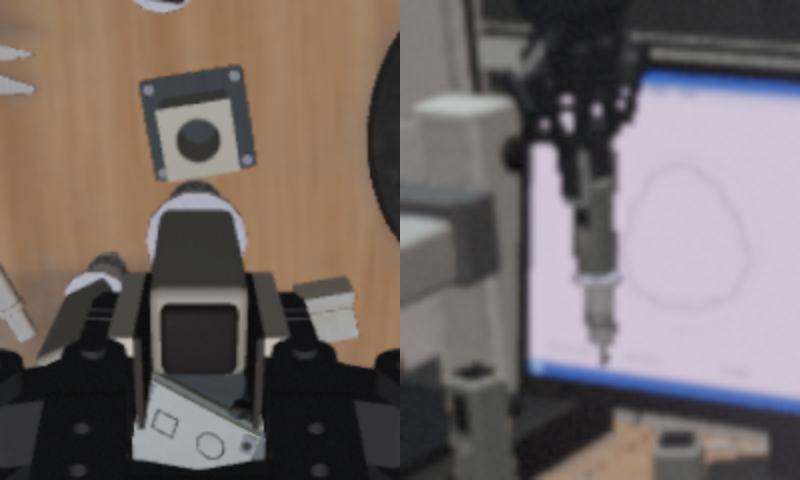

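The grasp is good: the probe is held upright, its barrel end shows where predicted (crop (197,187)), and the post hole is empty. Next I travel via the panel to the disc, taking a settled picture at each.

```bash
cat > snap.py <<'E'
import sys; from h import *
np.set_printoptions(precision=4,suppress=True)
T=toolT(); n=sys.argv[1]; cv2.imwrite(f'pics/{n}.png',viewer.get_image('wrist')[:,:,::-1]); np.save(n+'.npy',T); print(T)
E
python3 -m jog '[[[-0.045,0.003,0],[0,0,0]],[[-0.045,0.003,0],[0,0,0]],[[-0.045,0.003,0],[0,0,0]],[[-0.045,0.003,0],[0,0,0]],[[-0.045,0.003,0],[0,0,0]]]' | grep -E 'clock|tcp|force'
python3 -m jog '[[[0,0,0],[0,0,0]],[[0,0,0],[0,0,0]],[[0,0,0],[0,0,0]],[[0,0,0],[0,0,0]],[[0,0,0],[0,0,0]]]'| grep -E 'clock|tcp|force'
python3 snap.py w6
python3 -m jog '[[[-0.047,0.003,0],[0,0,0]],[[-0.047,0.003,0],[0,0,0]],[[-0.047,0.003,0],[0,0,0]],[[-0.047,0.003,0],[0,0,0]],[[-0.047,0.003,0],[0,0,0]]]' | grep -E 'clock|tcp|force'
python3 -m jog '[[[0,0,0],[0,0,0]],[[0,0,0],[0,0,0]],[[0,0,0],[0,0,0]],[[0,0,0],[0,0,0]],[[0,0,0],[0,0,0]]]'| grep -E 'clock|tcp|force'
python3 snap.py w7
python3 - <<'E'
from h import *
T=np.load('w7.npy');print(wpix(T,[.589,-.268,.02]),wpix(T,T[:3,3]-T[:3,2]*.054),wpix(T,T[:3,3]+T[:3,2]*.082))
T=np.load('w6.npy');print(wpix(T,[.5782,-.0431,.0749]))
a,b=cv2.imread('pics/w6.png'),cv2.imread('pics/w7.png')
cv2.imwrite('pics/crop6.png',np.hstack([cv2.resize(i[40:240,220:420],(400,400),interpolation=cv2.INTER_CUBIC) for i in (a,b)]))
E
```

```text
clock: 8.45
tcp_pos: [0.5849, -0.0355, 0.2759]
force: [0.3, 0.5, -1.5]
grip_force: 59.5
clock: 8.95
tcp_pos: [0.5851, -0.0325, 0.2757]
force: [0.2, 0.1, -1.8]
grip_force: 59.5
[[ 0.0572  0.9984 -0.      0.5851]
 [ 0.9984 -0.0572  0.0001 -0.0325]
 [ 0.0001 -0.     -1.      0.2757]
 [ 0.      0.      0.      1.    ]]
clock: 9.5
tcp_pos: [0.5862, -0.2703, 0.2758]
force: [1.1, 0.5, -0.8]
grip_force: 59.5
clock: 10.0
tcp_pos: [0.5865, -0.2678, 0.2761]
force: [1.1, 0.3, -1.3]
grip_force: 59.5
[[ 0.0571  0.9984  0.0004  0.5865]
 [ 0.9984 -0.0571 -0.0001 -0.2678]
 [-0.0001  0.0004 -1.      0.2761]
 [ 0.      0.      0.      1.    ]]
[320.52081597 162.05752276] [318.26957351 270.37700331] [318.65370898 193.48787592]
[313.76550042 177.63503006]
```

View pics/crop6.png

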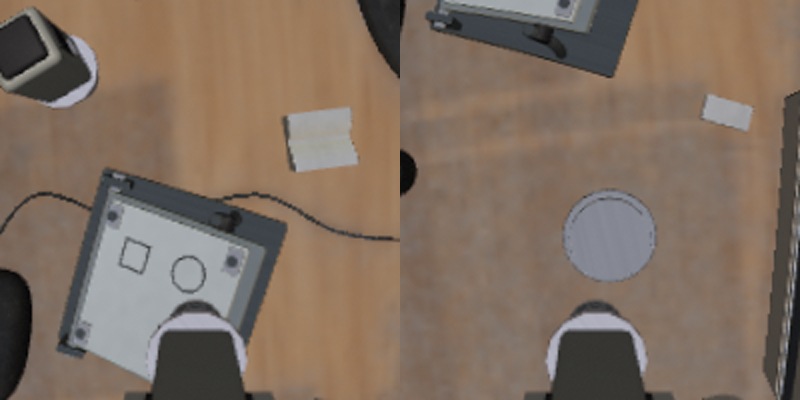

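```bash
cat > pan.py <<'E'
from h import *
from scipy.optimize import least_squares
np.set_printoptions(precision=4,suppress=True)
C=lambda x,y:(150+x/3,150+y/3); S=lambda x,y:(200+x/3,160+(y-270)/3)
T3,T6,T7=[np.load(f'w{i}.npy') for i in (3,6,7)]
M={'ring':(.076,.024,.013),'sq':(.036,.022,.013),'x':(.076,-.024,.013)}
obs=[('ring',ray('top',C(479,128))),('ring',ray('scene',S(354,407))),('ring',wray(T3,(310,311.75))),('ring',wray(T6,(314.25,177))),
('sq',ray('top',C(468,172))),('sq',ray('scene',S(327,438))),('sq',wray(T3,(288.75,299.25))),('sq',wray(T6,(287.5,168))),
('x',ray('top',C(531,146))),('x',ray('scene',S(391,424)))]
pose=lambda p:(R.from_euler('ZY',[p[3],-p[4]]).as_matrix(),p[:3])
def f(p):
    Rm,t=pose(p); r=[]
    for n,(o,d) in obs: v=Rm@np.array(M[n])+t-o; r.append((v-d*(v@d))*1e3)
    return np.concatenate(r)
s=least_squares(f,[.5,-.04,.04,-.3,.4],x_scale=[.01,.01,.01,.1,.1],loss='soft_l1')
Rm,t=pose(s.x); res=np.linalg.norm(f(s.x).reshape(-1,3),axis=1)
ring=Rm@np.array(M['ring'])+t; n=Rm[:,2]
if __name__=='__main__':
    print(s.x,'res mm',res); print('sd',np.sqrt(np.diag(np.linalg.inv(s.jac.T@s.jac)))); print('ring',ring,'n',n)
    print('ring wrist', tri([wray(T3,(310,311.75)),wray(T6,(314.25,177))]))
    print('disc',onz(wray(T7,(324.5,160)),.02),onz(wray(T7,(324.75,157)),.004))
    print(np.degrees(s.x[3:]))
E
python3 pan.py
python3 - <<'E'
# disc top edges, in sub-pixel: radial profile of w7 and the top view
from h import *
np.set_printoptions(precision=4,suppress=True)
im=cv2.imread('pics/top0.png'); hsv=cv2.cvtColor(im,cv2.COLOR_BGR2HSV)[170:210,370:412]
for sat in (30,45,60):
    m=(hsv[:,:,1]<sat).astype(np.uint8); cs,_=cv2.findContours(m,0,1); c=max(cs,key=cv2.contourArea); (x,y),r=cv2.minEnclosingCircle(c); print(sat,x+370,y+170,r,onz(ray('top',(x+370,y+170)),.01))
w=cv2.imread('pics/w7.png'); T=np.load('w7.npy'); hsv=cv2.cvtColor(w,cv2.COLOR_BGR2HSV)[125:187,290:360]
for sat in (30,45,60):
    m=(hsv[:,:,1]<sat).astype(np.uint8); cs,_=cv2.findContours(m,0,1); c=max(cs,key=cv2.contourArea); (x,y),r=cv2.minEnclosingCircle(c); print(sat,x+290,y+125,r,onz(wray(T,(x+290,y+125)),.01))
E
```

```text
[ 0.5108 -0.0427  0.0304 -0.3711  0.4391] res mm [1.421  1.0084 0.9424 0.9351 1.9101 1.0491 0.8887 0.3685 1.3962 0.6256]
sd [0.0012 0.0011 0.0018 0.018  0.0343]
ring [ 0.5784 -0.0433  0.0744] n [-0.3961  0.1542  0.9052]
ring wrist (array([ 0.579 , -0.0417,  0.0778]), [np.float64(5.685534532527033e-05), np.float64(5.685534532495795e-05)])
disc [ 0.5948 -0.2654  0.02  ] [ 0.5955 -0.2634  0.004 ]
[-21.2628  25.156 ]
30 390.6394557952881 189.91156387329102 12.783289909362793 [ 0.5928 -0.263   0.01  ]
45 389.60526275634766 191.0 14.095565795898438 [ 0.5899 -0.26    0.01  ]
60 390.5 185.21052646636963 25.52675437927246 [ 0.606  -0.2633  0.01  ]
30 324.1470069885254 157.65335845947266 23.542587280273438 [ 0.5945 -0.2634  0.01  ]
45 323.5 159.0 25.53928565979004 [ 0.5935 -0.2653  0.01  ]
60 330.1086959838867 155.5 42.011497497558594 [ 0.6033 -0.2608  0.01  ]
```

```bash
python3 -m jog '[[[0.0037,0.0073,0.02],[0,0,0]],[[0,0,0.04],[0,0,0]],[[0,0,0.04],[0,0,0]],[[0,0,0.04],[0,0,0]],[[0,0,0.02],[0,0,0]]]' | grep -E 'clock|tcp|force'
python3 -m jog '[[[0,0,0],[0,0,0]],[[0,0,0],[0,0,0]],[[0,0,0],[0,0,0]],[[0,0,0],[0,0,0]],[[0,0,0],[0,0,0]]]'| grep -E 'clock|tcp|rot|force'
python3 - <<'E'
from h import *
T=toolT(); print(T[:3,3],T[:3,2]); im=viewer.get_image('scene')[:,:,::-1]; cv2.imwrite('pics/s7.png',im)
u,v=pix('scene',np.array([.594,-.2645,.02])).astype(int); print(u,v, pix('scene',T[:3,3]+T[:3,2]*.082))
cv2.imwrite('pics/crop7.png',cv2.resize(im[v-50:v+25,u-50:u+50],(800,600),interpolation=cv2.INTER_CUBIC))
E
```

```text
clock: 10.55
tcp_pos: [0.5916, -0.264, 0.1119]
force: [-0.6, 0.1, -2.0]
grip_force: 59.5
clock: 11.05
tcp_pos: [0.5944, -0.2665, 0.1172]
tool_rot: [0.001, 0.728, 0.686, 0.0]
force: [-0.4, -1.1, -0.7]
grip_force: 59.5
[ 0.59444719 -0.26650261  0.11720214] [ 0.00212941 -0.00132572 -0.99999685]
396 236 [397.9292643  231.02226119]
```

View pics/crop7.png

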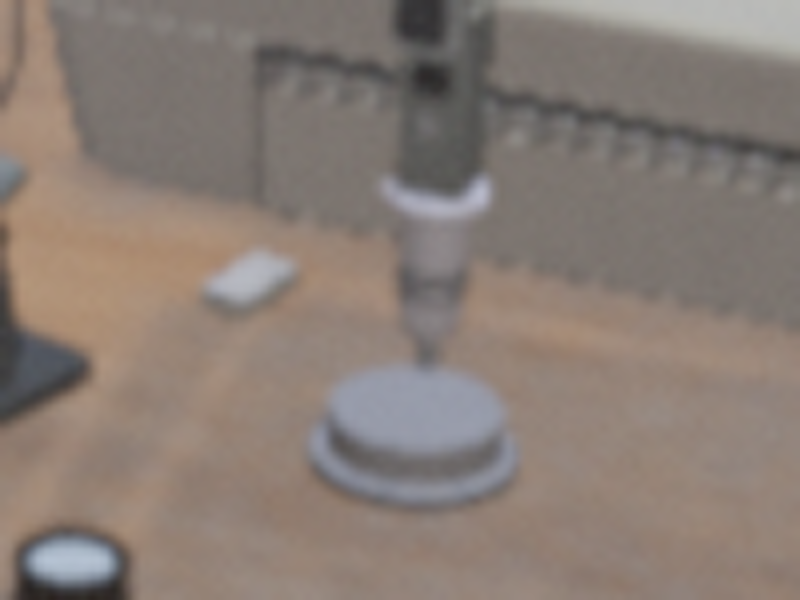

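The tip at crop (428,365) hovers about 15 mm over the disc top, whose middle is at (416,410). I shift 2 mm toward +y and go down.

```bash
python3 -m jog '[[[0.002,0,0.004],[0,0,0]],[[0,0,0.004],[0,0,0]],[[0,0,0.004],[0,0,0]],[[0,0,0],[0,0,0]],[[0,0,0],[0,0,0]]]' | grep -E 'clock|tcp|force'
python3 -m jog '[[[0,0,0],[0,0,0]],[[0,0,0],[0,0,0]],[[0,0,0],[0,0,0]],[[0,0,0],[0,0,0]],[[0,0,0],[0,0,0]]]'| grep -E 'clock|tcp|rot|force'
```

```text
clock: 11.6
tcp_pos: [0.5935, -0.2639, 0.1033]
force: [0.4, 0.3, -0.8]
grip_force: 59.6
clock: 12.1
tcp_pos: [0.5938, -0.264, 0.1037]
tool_rot: [0.0, 0.728, 0.686, 0.0]
force: [-0.1, 0.2, -1.5]
grip_force: 59.6
```

```bash
python3 -m jog '[[[0,0,0.0015],[0,0,0]],[[0,0,0.0015],[0,0,0]],[[0,0,0.0015],[0,0,0]],[[0,0,0.0015],[0,0,0]],[[0,0,0.001],[0,0,0]]]' | grep -E 'clock|tcp|force'
python3 -m jog '[[[0,0,0],[0,0,0]],[[0,0,0],[0,0,0]],[[0,0,0],[0,0,0]],[[0,0,0],[0,0,0]],[[0,0,0],[0,0,0]]]'| grep -E 'clock|tcp|rot|force'
python3 -c "
from bench import readout
print(readout.read_state()['force'])"
```

```text
clock: 12.6
tcp_pos: [0.5939, -0.2641, 0.0967]
force: [0.2, -0.1, 0.9]
grip_force: 59.8
clock: 13.1
tcp_pos: [0.5938, -0.2641, 0.0968]
tool_rot: [0.0, 0.728, 0.686, 0.0]
force: [-0.7, 0.5, 0.9]
grip_force: 59.8
[-0.71803095  0.52230936  0.87697325]
```

```bash
python3 -m jog '[[[0,0,0],[0,0,0]],[[0,0,0],[0,0,0]],[[0,0,0],[0,0,0]],[[0,0,0],[0,0,0]],[[0,0,0],[0,0,0]]]'| grep -E 'clock|tcp|rot|force'
python3 -m jog '[[[0,0,0],[0,0,0]],[[0,0,0],[0,0,0]],[[0,0,0],[0,0,0]],[[0,0,0],[0,0,0]],[[0,0,0],[0,0,0]]]'| grep -E 'clock|tcp|rot|force'
python3 -m jog '[[[0,0,0],[0,0,0]],[[0,0,-0.005],[0,0,0]],[[0,0,-0.01],[0,0,0]],[[0,0,-0.03],[0,0,0]],[[0,0,-0.035],[0,0,0]]]'| grep -E 'clock|tcp|rot|force'
python3 -m jog '[[[0,0,-0.04],[0,0,0]],[[0.03,0,-0.04],[0,0,0]],[[0.035,0,0],[0,0,0]],[[0.035,0,0],[0,0,0]],[[0.03,0,0],[0,0,0]]]'| grep -E 'clock|tcp|rot|force'
python3 -m jog '[[[0,0,0],[0,0,0]],[[0,0,0],[0,0,0]],[[0,0,0],[0,0,0]],[[0,0,0],[0,0,0]],[[0,0,0],[0,0,0]]]'| grep -E 'clock|tcp|rot|force'
python3 snap.py w8
python3 - <<'E'
from h import *
T=np.load('w8.npy'); u,v=wpix(T,[.563,-.06,.07]).astype(int); print(u,v)
im=cv2.imread('pics/w8.png'); x0,y0=u-80,max(0,v-60); print(x0,y0)
cv2.imwrite('pics/crop8.png',cv2.resize(im[y0:y0+120,x0:x0+160],(800,600),interpolation=cv2.INTER_CUBIC))
E
```

```text
clock: 13.6
tcp_pos: [0.5938, -0.2641, 0.0967]
tool_rot: [0.0, 0.728, 0.686, 0.0]
force: [-0.1, 1.1, 1.4]
grip_force: 59.8
clock: 14.1
tcp_pos: [0.5937, -0.264, 0.0967]
tool_rot: [0.0, 0.728, 0.686, 0.0]
force: [1.0, -0.1, 0.9]
grip_force: 59.8
clock: 14.6
tcp_pos: [0.5922, -0.2632, 0.1764]
tool_rot: [-0.002, 0.728, 0.686, -0.001]
force: [1.1, -0.2, -1.4]
grip_force: 59.5
clock: 15.1
tcp_pos: [0.601, -0.1326, 0.2577]
tool_rot: [0.0, 0.728, 0.686, 0.0]
force: [-0.3, 0.2, -2.2]
grip_force: 59.5
clock: 15.6
tcp_pos: [0.6013, -0.1352, 0.2565]
tool_rot: [-0.0, 0.728, 0.685, -0.0]
force: [-1.1, 0.6, -1.4]
grip_force: 59.6
[[ 0.0607  0.9982 -0.0003  0.6013]
 [ 0.9982 -0.0607 -0.     -0.1352]
 [-0.     -0.0003 -1.      0.2565]
 [ 0.      0.      0.      1.    ]]
282 110
202 50
```

View pics/crop8.png

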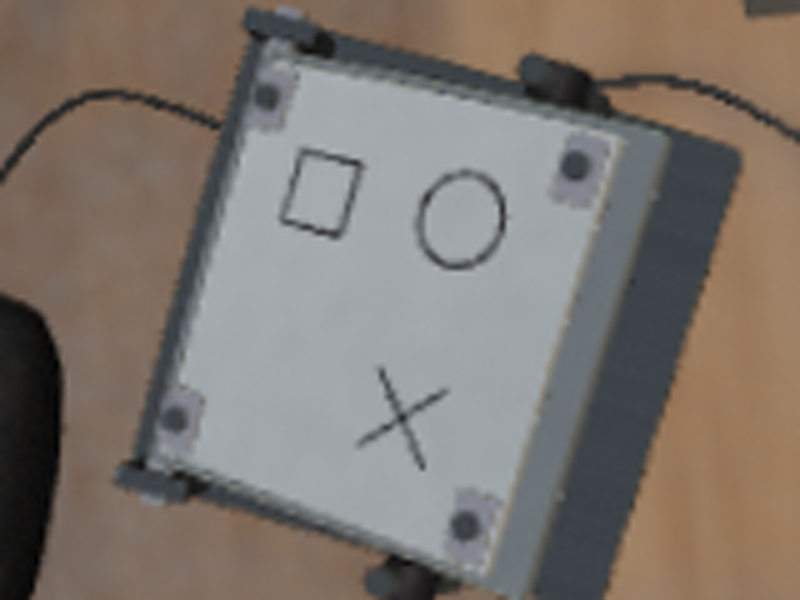

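The view shows the panel clearly, with the ring at crop (461,219), the square at (322,193) and the cross at (402,416). Face corners are near (632,138), (490,577), (153,460) and (268,57). I add these to the fit.

Run:
```python
import pan; from pan import *
T8=np.load('w8.npy'); Q=lambda x,y:wray(T8,(202+(x+.5)/5-.5,50+(y+.5)/5-.5))
M.update(ur=(.108,.052,.013),lr=(.108,-.052,.013),ll=(.008,-.052,.013),ul=(.008,.052,.013))
base=list(obs)
w8=[('ring',Q(461,219)),('sq',Q(322,193)),('x',Q(402,416))]
cor=[('ur',Q(632,138)),('lr',Q(490,577)),('ll',Q(153,460)),('ul',Q(268,57))]
for nm,o in (('w8 only marks',w8),('w8+cor',w8+cor),('all marks',base+w8*2),('all',base+w8*2+cor),('scene+w8+cor',[base[1],base[5],base[9]]+w8+cor)):
    pan.obs[:]=o
    s=least_squares(f,[.5,-.04,.04,-.3,.4],x_scale=[.01,.01,.01,.1,.1],loss='soft_l1'); Rm,t=pose(s.x)
    print(nm,'yaw,tilt deg',np.degrees(s.x[3:]),'ring',Rm@np.array(M['ring'])+t,'n',Rm[:,2],'res',np.linalg.norm(f(s.x).reshape(-1,3),axis=1).round(1))
```

```text
w8 only marks yaw,tilt deg [-20.4624  25.3333] ring [ 0.5781 -0.0414  0.073 ] n [-0.4009  0.1496  0.9038] res [0.1 0.1 0.1]
w8+cor yaw,tilt deg [-20.6529  23.0802] ring [ 0.5794 -0.0422  0.0772] n [-0.3668  0.1383  0.92  ] res [1.  0.2 1.2 1.2 0.6 1.9 0.5]
all marks yaw,tilt deg [-20.8126  25.136 ] ring [ 0.5784 -0.0424  0.0746] n [-0.3971  0.1509  0.9053] res [0.8 1.8 1.5 0.4 1.7 1.7 1.3 0.7 1.  1.3 0.9 0.5 1.  0.9 0.5 1. ]
all yaw,tilt deg [-20.7282  23.2732] ring [ 0.5787 -0.0424  0.0743] n [-0.3695  0.1398  0.9186] res [1.  1.6 1.6 0.1 1.6 2.2 1.  0.9 1.3 1.1 1.1 0.4 1.1 1.1 0.4 1.1 1.9 0.8
 2.  0.7]
scene+w8+cor yaw,tilt deg [-20.6963  22.5649] ring [ 0.5792 -0.0425  0.0737] n [-0.359   0.1356  0.9234] res [1.4 2.1 0.6 1.5 0.4 1.4 1.4 0.3 2.  0.7]
```

```bash
cat > plan.py <<'E'
import sys; from h import *
np.set_printoptions(precision=4,suppress=True)
T=toolT(); t,y=np.radians([24.3,-20.8]); n=np.array([-np.sin(t)*np.cos(y),-np.sin(t)*np.sin(y),np.cos(t)]); ring=np.array([.5786,-.0424,.0744])
so=float(sys.argv[1]); P=ring+n*(.0824+so)
z=T[:3,2]; ax=np.cross(z,-n); a=np.arcsin(np.linalg.norm(ax)); rv=ax/np.linalg.norm(ax)*a
Rn=R.from_rotvec(rv).as_matrix()@T[:3,:3]
print('rot in tool deg',np.degrees(T[:3,:3].T@rv),'shift after rot (tool)',Rn.T@(P-T[:3,3]),'TCP target',P, 'standoff now',(T[:3,3]-ring)@n-.0824, 'q',readout.read_state()['q'],'F.n',readout.read_state()['force']@n)
tip=T[:3,3]+z*.0824; print('tip off ring', T[:3,:3].T@(tip-ring))
E
python3 plan.py 0.05
```

```text
rot in tool deg [-23.2124  -7.2393  -0.    ] shift after rot (tool) [ 0.1121 -0.0952  0.0113] TCP target [ 0.5277 -0.0231  0.1951] standoff now 0.06131505276702276 q [-0.3407  0.4248  0.1089  1.2551 -0.0001  1.2906] F.n -2.181557015204282
tip off ring [-0.0912  0.0282 -0.0997]
```

```bash
python3 -m jog '[[[0,0,0],[-7.74,-2.41,0]],[[0,0,0],[-7.74,-2.41,0]],[[0,0,0],[-7.74,-2.41,0]],[[0,0,0],[0,0,0]],[[0,0,0],[0,0,0]]]'| grep -E 'clock|tcp|rot|force'
python3 -m jog '[[[0.0224,-0.019,0.0023],[0,0,0]],[[0.0224,-0.019,0.0023],[0,0,0]],[[0.0224,-0.019,0.0023],[0,0,0]],[[0.0224,-0.019,0.0023],[0,0,0]],[[0.0224,-0.019,0.0023],[0,0,0]]]'| grep -E 'clock|tcp|rot|force'
python3 -m jog '[[[0,0,0],[0,0,0]],[[0,0,0],[0,0,0]],[[0,0,0],[0,0,0]],[[0,0,0],[0,0,0]],[[0,0,0],[0,0,0]]]'| grep -E 'clock|tcp|rot|force'
python3 plan.py 0.015; python3 snap.py w9
```

```text
clock: 16.15
tcp_pos: [0.5986, -0.1335, 0.2552]
tool_rot: [0.188, 0.712, 0.671, 0.091]
force: [0.7, -1.2, -1.6]
grip_force: 59.7
clock: 16.65
tcp_pos: [0.5308, -0.0224, 0.1972]
tool_rot: [0.19, 0.712, 0.67, 0.093]
force: [-0.2, 0.3, -1.1]
grip_force: 59.8
clock: 17.15
tcp_pos: [0.5289, -0.0231, 0.1958]
tool_rot: [0.19, 0.712, 0.67, 0.093]
force: [-0.0, 0.2, -2.1]
grip_force: 59.8
rot in tool deg [ 0.074  -0.0074 -0.    ] shift after rot (tool) [ 0.0001 -0.0014  0.0351] TCP target [ 0.5411 -0.0282  0.1632] standoff now 0.05014537367081151 q [-0.1194 -0.0088 -0.7115  0.4539 -0.0992  1.4909] F.n -1.8723479212193925
tip off ring [-0.0001  0.0016 -0.0501]
[[ 0.0851  0.9186  0.3859  0.5289]
 [ 0.9888 -0.0302 -0.146  -0.0231]
 [-0.1225  0.394  -0.9109  0.1958]
 [ 0.      0.      0.      1.    ]]
```

Run:
```python
from h import *
np.set_printoptions(precision=4,suppress=True)
T=np.load('w9.npy'); im=cv2.imread('pics/w9.png'); g=cv2.cvtColor(im,cv2.COLOR_BGR2GRAY)
t,y=np.radians([24.3,-20.8]); Rm=R.from_euler('ZY',[y,-t]).as_matrix(); ring=np.array([.5786,-.0424,.0744]); o=ring-Rm@[.076,.024,.013]
print('tip',wpix(T,T[:3,3]+T[:3,2]*.0824),'barrel end',wpix(T,T[:3,3]+T[:3,2]*.0664))
for nm,m in (('ring',(.076,.024,.013)),('sq',(.036,.022,.013)),('x',(.076,-.024,.013))): print(nm,wpix(T,o+Rm@m))
# dark line on white: black-hat
bh=cv2.morphologyEx(g,cv2.MORPH_BLACKHAT,np.ones((7,7),np.uint8)); m=((bh>30)).astype(np.uint8)
n,lab,st,ce=cv2.connectedComponentsWithStats(m,connectivity=8)
for i in range(1,n):
    x,yy,w,h,a=st[i]
    if 250<x<380 and 90<yy<300 and w>8 and h>8: print(st[i],(x+w/2-.5,yy+h/2-.5))
np.savetxt('/dev/stdout',g[150:200:3,290:350:3],fmt='%3d')
```

```text
tip [318.8208 193.5302] barrel end [318.8069 198.5269]
ring [317.3414 180.9805]
sq [279.4583 171.5184]
x [303.9722 222.9829]
[310 124 144  22 327] (np.float64(381.5), np.float64(134.5))
[325 140  22  17  83] (np.float64(335.5), np.float64(148.0))
[269 160  23  23 126] (np.float64(280.0), np.float64(171.0))
[295 170  39  39 249] (np.float64(314.0), np.float64(189.0))
[298 290  14  19  96] (np.float64(304.5), np.float64(299.0))
5 166 167 167 167 166 166 165 164 163 165 143 131
119 166 167 167 167 165 165 165 166 165 166 166 165 165 164 163 163 165 117 127
150 166 166 167 167 165 165 130  94 142 114 116 165 164 163 163 163 164 109  64
165 165 165 165 165 165 137 162 162 162 162 163  67 165 163 162 162 145 123  65
166 165 164 164 164 164 120 163 162 161 161 163 149 154 163 162 163 126 132 131
165 165 165 165 164 164 136 163 162 162 163 164 164 118 163 163 162 162 163 144
165 164 164 164 165 164 131 163 162 164 164 164 160 150 162 162 161 161 162 162
166 164 164 164 165 164  81 164 164 164 165 165 113 163 162 162 161 161 162 162
166 165 164 164 164 164 165  90 139 140 138  89 148 162 162 163 162 163 163 141
165 164 164 163 163 164 149  59  53  58  55  56 129 161 162 164 164 163 162 121
163 163 164 163 163 155  56  63  71  75  73  66  66 142 162 163 163 163 160 108
162 163 163 163 163  77 114 169 170 169 170 172 163  92 149 162 163 162 147 109
```

Run:
```python
from h import *
T=np.load('w9.npy'); g=cv2.cvtColor(cv2.imread('pics/w9.png'),cv2.COLOR_BGR2GRAY)
bh=cv2.morphologyEx(g,cv2.MORPH_BLACKHAT,np.ones((7,7),np.uint8)); n,lab,st,ce=cv2.connectedComponentsWithStats((bh>30).astype(np.uint8),connectivity=8)
l=lab[180,308] or lab[180,309] or lab[175,309]; ys,xs=np.where(lab==lab[171,316] if lab[171,316] else lab==lab[170:172,310:325].max())
k=(ys<188)&(xs>305)&(xs<333); e=cv2.fitEllipse(np.c_[xs[k],ys[k]].astype(np.float32)); print(e,k.sum())
t,y=np.radians([24.3,-20.8]); nn=np.array([-np.sin(t)*np.cos(y),-np.sin(t)*np.sin(y),np.cos(t)]); ring=np.array([.5786,-.0424,.0744])
o,d=wray(T,e[0]); p=o+d*(((ring-o)@nn)/(d@nn)); print(p,'shift vs ring, tool',T[:3,:3].T@(p-ring),'tip to ring',T[:3,:3].T@(p-T[:3,3]))
```

```text
((317.4678955078125, 180.4512176513672), (20.734230041503906, 21.86901092529297), 87.87559509277344) 90
[ 0.57876675 -0.04185415  0.07438286] shift vs ring, tool [5.56033456e-04 1.29936866e-04 2.39113143e-07] tip to ring [ 0.00060714 -0.0014227   0.13254373]
```

```bash
python3 -m jog '[[[0.0005,-0.0014,0.01],[0,0,0]],[[0,0,0.01],[0,0,0]],[[0,0,0.01],[0,0,0]],[[0,0,0.008],[0,0,0]],[[0,0,0],[0,0,0]]]'| grep -E 'clock|tcp|rot|force'
python3 -m jog '[[[0,0,0],[0,0,0]],[[0,0,0],[0,0,0]],[[0,0,0],[0,0,0]],[[0,0,0],[0,0,0]],[[0,0,0],[0,0,0]]]'| grep -E 'clock|tcp|rot|force'
python3 plan.py 0
python3 - <<'E'
from h import *
s=readout.read_state(); T=toolT(s); print(T[:3,:3].T@s['force'])
im=viewer.get_image('scene')[:,:,::-1]; cv2.imwrite('pics/s10.png',im)
E
```

```text
clock: 17.7
tcp_pos: [0.5406, -0.0274, 0.158]
tool_rot: [0.188, 0.712, 0.671, 0.091]
force: [-0.8, -0.1, -1.7]
grip_force: 59.7
clock: 18.2
tcp_pos: [0.5415, -0.0274, 0.1602]
tool_rot: [0.19, 0.711, 0.67, 0.093]
force: [0.1, -0.2, -1.6]
grip_force: 59.7
rot in tool deg [ 0.0661 -0.0372 -0.    ] shift after rot (tool) [-0.0012  0.0009  0.0123] TCP target [ 0.5469 -0.0304  0.1495] standoff now 0.012308515997728572 q [-0.1264  0.0597 -0.7454  0.351  -0.0959  1.4834] F.n -1.4936480376346963
tip off ring [ 0.0012 -0.0008 -0.0123]
[ 0.00925622 -0.51751243  1.49305865]
```

```bash
cat > fz.py <<'E'
from h import *
s=readout.read_state(); T=toolT(s); t,y=np.radians([24.3,-20.8]); n=np.array([-np.sin(t)*np.cos(y),-np.sin(t)*np.sin(y),np.cos(t)])
print(s['clock'],'tool F',(T[:3,:3].T@s['force']).round(2),'standoff mm',1e3*((T[:3,3]-[.5786,-.0424,.0744])@n-.0824))
E
python3 -m jog '[[[0,0,0.003],[0,0,0]],[[0,0,0.003],[0,0,0]],[[0,0,0.002],[0,0,0]],[[0,0,0],[0,0,0]],[[0,0,0],[0,0,0]]]' >/dev/null; python3 fz.py
python3 -m jog '[[[0,0,0],[0,0,0]],[[0,0,0],[0,0,0]],[[0,0,0],[0,0,0]],[[0,0,0],[0,0,0]],[[0,0,0],[0,0,0]]]'>/dev/null; python3 fz.py
python3 -m jog '[[[0,0,0.002],[0,0,0]],[[0,0,0],[0,0,0]],[[0,0,0],[0,0,0]],[[0,0,0],[0,0,0]],[[0,0,0],[0,0,0]]]'>/dev/null; python3 fz.py
python3 -m jog '[[[0,0,0.002],[0,0,0]],[[0,0,0],[0,0,0]],[[0,0,0],[0,0,0]],[[0,0,0],[0,0,0]],[[0,0,0],[0,0,0]]]'>/dev/null; python3 fz.py
```

```text
18.75 tool F [ 0.31 -0.17  0.91] standoff mm 3.8853081972605867
19.25 tool F [-0.74 -0.68  1.98] standoff mm 4.101825808392093
19.75 tool F [ 0.12 -0.7   1.39] standoff mm 2.0622626796851784
20.25 tool F [ 0.74 -0.18  0.28] standoff mm 0.09660074851831901
```

```bash
cat > avg.py <<'E'
from h import *
F=[];Z=[]
t,y=np.radians([24.3,-20.8]); n=np.array([-np.sin(t)*np.cos(y),-np.sin(t)*np.sin(y),np.cos(t)])
for i in range(10):
    viewer.get_image('wrist'); s=readout.read_state(); T=toolT(s); F.append(T[:3,:3].T@s['force']); Z.append(1e3*((T[:3,3]-[.5786,-.0424,.0744])@n-.0824))
print(s['clock'],np.mean(F,0).round(2),np.std(F,0)[2].round(2),np.mean(Z))
E
python3 avg.py
python3 -m jog '[[[0,0,0.002],[0,0,0]],[[0,0,0],[0,0,0]],[[0,0,0],[0,0,0]],[[0,0,0],[0,0,0]],[[0,0,0],[0,0,0]]]'>/dev/null; python3 avg.py
python3 -m jog '[[[0,0,0.002],[0,0,0]],[[0,0,0],[0,0,0]],[[0,0,0],[0,0,0]],[[0,0,0],[0,0,0]],[[0,0,0],[0,0,0]]]'>/dev/null; python3 avg.py
```

```text
20.75 [ 0.08 -0.39  0.19] 0.49 0.08501621504891227
21.75 [ 0.05 -0.3  -0.27] 0.38 -1.9264304643321437
22.75 [ 0.06 -0.37 -1.42] 0.45 -3.930215577152474
```

```bash
python3 plan.py 0 | tail -1; python3 snap.py w11
python3 - <<'E'
from h import *
T=np.load('w11.npy'); g=cv2.cvtColor(cv2.imread('pics/w11.png'),cv2.COLOR_BGR2GRAY)
for p in ([0,0,.0764],): print('tip px',wpix(T,T[:3,3]+T[:3,:3]@p))
bh=cv2.morphologyEx(g,cv2.MORPH_BLACKHAT,np.ones((7,7),np.uint8)); n,lab,st,ce=cv2.connectedComponentsWithStats((bh>30).astype(np.uint8),connectivity=8)
for i in range(1,n):
    x,y,w,h,a=st[i]
    if 255<x<370 and 130<y<260 and a>15: print(st[i])
np.savetxt('/dev/stdout',g[168:200:2,296:344:2],fmt='%3d')
E
```

```text
169 169 169 168 168 167 168 168 168 168 168 168 168 168 169 169 169 168 168 168 168 172 139 111
169 169 168 168 168 168 168 168 168 168 168 168 168 168 169 169 169 168 169 168 168 tip px [318.81578943 195.33480575]
[335 149  17  16 102]
[352 166  16   5  17]
[262 171  27  28 181]
[295 182  40  28 237]
[352 182   9   9  49]
[290 237   6  20  77]
[343 237   7  23  98]
69 168 168 167
169 169 169 170 169 169 169 169 169 168 168 170 169 170 170 170 170 170 170 170 169 168 168 167
169 170 170 171 169 169 169 169 168 169 168 169 170 170 170 169 169 169 169 168 168 168 167 166
169 170 170 170 169 169 169 168 168 168 168 168 170 169 169 169 168 169 169 168 168 167 166 166
170 170 170 170 169 168 168 168 168 168 168 152 123 144 161 168 168 168 168 168 167 166 166 166
169 170 170 169 169 168 168 168 153 122  82 109 119 120  81 107 149 168 168 168 167 166 165 165
169 168 170 169 168 168 169 160  59 140 166 165 165 166 167 154  58 147 168 168 167 166 165 166
168 168 168 168 168 168 158  68 142 166 165 165 165 164 166 166 159  93 142 168 167 166 166 165
167 167 168 168 167 167 125 114 150 105  95  93 101 130 156 166 167 148  90 166 167 166 164 165
168 168 167 167 168 167  65  80  50  56  61  51  56  60  70 132 167 167  92 161 166 165 165 165
168 167 167 167 168 158  64  46  58  60  65  63  66  62  49  71 141 167 143 128 167 166 165 165
168 168 168 167 166  87  60  72 113 116 116 117 116 118 113  80  63 153 154 103 166 166 166 166
168 168 167 168 128  83 116 167 173 174 173 171 173 174 173 168 123 106 109 125 166 166 166 165
```

```bash
python3 -c "
from bench import order
print(order.hand_in())"
```

```text
the job is handed in; nothing more can be done
None
```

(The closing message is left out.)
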